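# Load the revolving vial rack and hold it at the front for drawing up

## Robot

A 6-joint arm with a two-finger parallel gripper is mounted at the origin on a cart in front of the work surface, level with it; the furniture and walls round the work are solid. World frame = base frame: x ahead of the robot, y to its left, z up, the work surface at z = 0. Lengths are in m, angles in rad, forces in N, time in s.
With the tool pointing down it reaches from about 0.425 to 1.125 m from the base axis. Payload 14.9 kg.
Tool frame: the origin (TCP) lies at the very end of the fingers, on their centre line; the grasp point (between the pads) lies 19 mm behind it (manip.grip_depth is the distance from the TCP to the grasp point, in m); z points along the fingers, y is the direction in which the jaws open and shut (so a half turn about z gives the same grasp; the last joint's range is limited). The gripper opens to 91 mm and grips with 3 to 60 N. Pads are 32 mm wide; open, the fingers measure 118 mm over their backs; the gripper's body (76 mm by 178 mm) begins 60 mm behind the grasp point.
Start: joints at [1.173, 0.379, 1.734, -0, 1.028, -0.033], TCP at [0.25, 0.654, 0.214] pointing down, gripper open.
Joint ranges: [-2.77, 2.77], [-0.74, 2.19], [0, 2.66], [-1.06, 4.2], [0.31, 2.87], [-3.08, 3.08]. Speed limits (rad/s): [1.89, 1.89, 2.39, 3.14, 3.14, 3.14].

## Interface

Orientations are given as a unit quaternion [x, y, z, w].
In Python, from station import manip gives the robot as it stands.
- The arm moves only by the tool move_arm, never from a script. Its argument "increments" is text: rows parted by semicolons, each of 7 numbers parted by spaces: the turn, a rotation vector about the tool's x, y, z in rad, then the shift along the tool's x, y, z in mm, then the closure, from -1 (fully open) to 1 (shut). In form: ax ay az tx ty tz fingers; .... A call has 1 to 12 rows; each row is the pose to reach, as a shift and turn from the pose commanded when the call began, along the tool's axes at that moment; what a row does not reach only later rows make up. A row lasts 1/8 s, in which the tool goes at most 62.5 mm and 10.7 degrees, less where a joint would pass 70% of its speed; a pose out of reach is approached as far as the arm can. A call with a gripper value outside its range is refused whole. The fingers move at their own pace and stop on an object; the grip force is fixed at half the most. Time passes only in rows, so rows that repeat a pose let the fingers close. It gives the time, the measured TCP pose, the force and the opening at its end, in the units of the state.
- manip.sense(): the state, without advancing time (a new reading comes with each control period).
- manip.snapshot(name): name is "scene" or "top" or "wrist"; returns the picture (400x640x3 uint8, red, green, blue); there is no depth.
- manip.calibration(name): a dict with "fx", "fy", "cx", "cy" (pixels), "origin" and "rotation" of the camera in the world; the wrist camera has in their place "mount" (4x4, takes a point from camera to tool coordinates, whose origin is the TCP and whose axes are the flange's). Camera axes: x right, y down, z forward; pixel columns grow to the right and rows downward; lengths in m; the calibration is good to about 2 mm. A picture is of the moment at which its call begins: read the wrist's pose just before it. calibration takes no time and is no camera call.
- manip.sign_off(): hands the job in, once; it reports no verdict.
The state is a dict: "time_s": time; "q": joint angles; "joint_velocities": joint speeds; "joint_efforts": joint torques, N m; "ee_pos": TCP position; "tcp_rot": TCP orientation; "force": force on the tool from outside, world axes, zero at the start; "wrist_torque": the same for the moment, N m; "width": finger opening in m.
Only numpy, scipy, OpenCV 4.12 (cv2) and the standard library are available. Lean on these libraries where they do the work, as an engineer would, in place of code of your own. Each camera call takes 0.05 s, during which the arm holds its last target.

## Task

Stand the single glass vial that is waiting on the desk into the one empty cup of the revolving vial rack, stopper up and right down on the cup's floor, without upsetting the other vials or shifting the carton, the syringe strip and the steel dish. Bring that vial round to the front of the rack, squarely in line with the arrow on the tongue of its base. Finish holding: keep the rack's centre handle gripped and still, as the colleague who is about to draw up the dose would otherwise push the free-running turntable round with the needle.

Things in the scene. Friction and masses are not known exactly. Their poses are not given: they have to be found in the camera images.
- vial: the waiting vial: clear glass, 16 mm diameter, 35 mm tall, white crimped collar and stopper at the top, 10 to 17 g; it starts upright on the desk to the right of the rack, nothing within 40 mm of it. Origin at the centre of its underside, z up through the stopper. Grasp it round its upper 18 mm so that the fingertips stay clear of the cup.
- empty_cup (a point): centre of the inner floor of the rack's only empty cup; goes round with the turntable. Its x axis points from this cup to the turntable's axis. The six black cups are alike, evenly spaced on a circle of 70 mm radius, 18.6 mm in inner diameter flaring to 22.6 mm at the mouth, 13 mm deep, floor 25 mm and mouth 38 mm above the desk.
- front_mark (a point): fixed point on the rack's base: where the centre of a cup's inner floor lies when that cup stands exactly at the front, in line with the white arrow on the tongue of the base. The tongue points roughly towards the robot; this point's x axis points from it to the turntable's axis, 70 mm away. The rack does not shift on the desk.
- handle_grip (a point): middle of the grip of the centre handle, on the turntable's vertical axis, 67 mm above the desk. The grip is an upright plastic bar 14 mm thick (along this point's x axis, parallel to that of empty_cup), 52 mm long (along its y axis) and 34 mm high, top 84 mm above the desk, on a round stem.
- vial_carton: small open card carton, 60 x 86 x 34 mm, lying left of the rack; leave it where it is. Origin at the centre of its underside.
- syringe_strip: strip of two sealed syringes, 151 x 58 x 13 mm, lying left of the rack; leave it where it is. Origin at the centre of its underside.
- kidney_dish: steel kidney dish, 108 x 209 x 33 mm, behind the rack; leave it where it is. Origin at the centre of its underside.
- racked_vial_1: glass vial like the waiting one, standing in the next cup counterclockwise (from above) from the empty one, 12 g; leave it standing in its cup. Origin at the centre of its underside.
- racked_vial_2: glass vial like the waiting one, standing in the second cup counterclockwise (from above) from the empty one, 12 g; leave it standing in its cup. Origin at the centre of its underside.
- racked_vial_3: glass vial like the waiting one, standing in the third (opposite) cup counterclockwise (from above) from the empty one, 12 g; leave it standing in its cup. Origin at the centre of its underside.
- racked_vial_4: glass vial like the waiting one, standing in the fourth cup counterclockwise (from above) from the empty one, 12 g; leave it standing in its cup. Origin at the centre of its underside.
- racked_vial_5: glass vial like the waiting one, standing in the fifth cup counterclockwise (from above) from the empty one, 12 g; leave it standing in its cup. Origin at the centre of its underside.
- rack_handle: the centre handle as a part, axes as handle_grip, origin on the turntable's axis at the foot of its stem, 26 mm above the desk. It is fixed to the steel turntable (172 mm diameter, top 22 mm above the desk), which turns without end either way with little friction (0.02 N m), has no click stops and stays where it is left; a light push on a cup turns it, and a hard jerk could topple vials.

How it is judged:
On the way:
1. the vial stands upright on the floor of the empty cup and the fingers have let go of it (horizontal distance between vial and empty_cup below 0.006 m and z of vial in the frame of empty_cup between -0.004 and 0.004 m and angle between vial's own z axis and vertical below 0.2 rad and contact force between the fingers and vial below 0.1 N), for 0.2 s.
At the end, for the whole second after the job is handed in: The vial stands on the floor of its cup, within 6 mm of the centre, 4 mm in height and 0.2 rad of upright; that cup is within 7 mm of the front mark; the fingers press the handle with over 4 N and it is still (0.05 rad/s); the other five vials still stand in their cups (horizontal distance between vial and empty_cup below 0.006 m and z of vial in the frame of empty_cup between -0.004 and 0.004 m and angle between vial's own z axis and vertical below 0.2 rad and angle between each of racked_vial_1, racked_vial_2, racked_vial_3, racked_vial_4, racked_vial_5's own z axis and vertical below 0.25 rad and horizontal distance between each of racked_vial_1, racked_vial_2, racked_vial_3, racked_vial_4, racked_vial_5 and handle_grip below 0.078 m and z of racked_vial_1 in the frame of empty_cup between -0.005 and 0.006 m and z of racked_vial_2 in the frame of empty_cup between -0.005 and 0.006 m and z of racked_vial_3 in the frame of empty_cup between -0.005 and 0.006 m and z of racked_vial_4 in the frame of empty_cup between -0.005 and 0.006 m and z of racked_vial_5 in the frame of empty_cup between -0.005 and 0.006 m and horizontal distance between empty_cup and front_mark below 0.007 m and contact force between the fingers and rack_handle above 4 N and angular speed of rack_handle below 0.05 rad/s); the arm keeps its last pose, push and grip.
It fails at once if the carton, the syringe strip or the kidney dish is shifted by more than 30 mm (distance of any of vial_carton, syringe_strip, kidney_dish from where it was at the start of the episode above 0.03 m).
It also fails if it takes over 69 s, if anything falls off the work surface, if the arm or the gripper's body presses on something with over 40 N, if the wrist force passes 120 N, or if a joint passes its speed limit or range.

## Working session

There is one attempt and no reset: what is moved stays moved. The work goes in short steps, Python scripts to look and compute and a tool call to move; the robot and the scene stay as the last step left them, time stands still between calls to the robot, and variables do not carry over. Pictures are saved under pics/ and viewed, and the job is handed in when it is done.

Besides the shell and the picture viewer there is one more tool, called after ">>>" as name(argument=value, ...) on one line, values as JSON. move_arm: Moves the arm, as the interface text tells. Its arguments: {"type":"object","properties":{"increments":{"type":"string"}},"required":["increments"]}

```bash
ls; mkdir -p pics
python3 - <<'E'
from station import manip
import cv2
print(manip.sense(), manip.grip_depth)
for n in ("scene","top","wrist"):
    c=manip.calibration(n);print(n,c)
    cv2.imwrite(f"pics/{n}0.png",manip.snapshot(n)[:,:,::-1])
E
```

```text
pics
{'time_s': 0.0, 'q': array([ 1.17266255e+00,  3.79438713e-01,  1.73478791e+00, -2.59608697e-05,
        1.02847716e+00, -3.32840306e-02]), 'joint_velocities': array([-7.35561361e-05, -4.40251949e-05,  3.93069449e-04,  1.40819445e-03,
       -1.04251268e-04, -6.31559246e-04]), 'joint_efforts': array([-1.02071564e-03, -7.63726115e+01, -4.34358108e+01,  6.51228684e-02,
        4.25355148e-02, -2.46627610e-05]), 'ee_pos': array([0.24961171, 0.65355544, 0.21326364]), 'tcp_rot': array([ 1.81408121e-01,  9.83407741e-01, -5.45065336e-04, -1.08055764e-04]), 'force': array([-0.22047658, -0.48476028, -0.41080622]), 'wrist_torque': array([-0.00372862,  0.04030743,  0.00857323]), 'width': 0.09118944058871059} 0.0188
scene {'fx': 520.2106159076162, 'fy': 520.2106159076162, 'cx': 322.2258112208425, 'cy': 198.16135073546357, 'origin': array([ 0.18815505, -0.71444704,  0.94924153]), 'rotation': array([ 0.89121397, -0.24449652,  0.09527648, -0.36997501])}
top {'fx': 376.0325200959286, 'fy': 376.0325200959286, 'cx': 317.2950954251173, 'cy': 199.38438664332054, 'origin': array([0.41171774, 0.02860057, 1.03718945]), 'rotation': array([ 0.72289064, -0.68369008,  0.06706741, -0.074155  ])}
wrist {'fx': 333.0317921168951, 'fy': 333.0317921168951, 'cx': 315.44437776752596, 'cy': 201.25827460413709, 'mount': array([[-2.65893578e-04, -9.62583490e-01, -2.70985154e-01,
         7.73425538e-02],
       [ 9.99999916e-01, -3.40845625e-04,  2.29528502e-04,
         3.57998733e-04],
       [-3.13304451e-04, -2.70985070e-01,  9.62583500e-01,
        -1.71891638e-01],
       [ 0.00000000e+00,  0.00000000e+00,  0.00000000e+00,
         1.00000000e+00]])}
```

View pics/scene0.png

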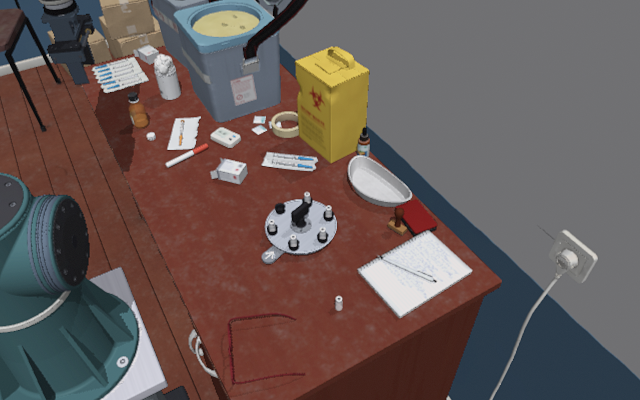

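View pics/top0.png

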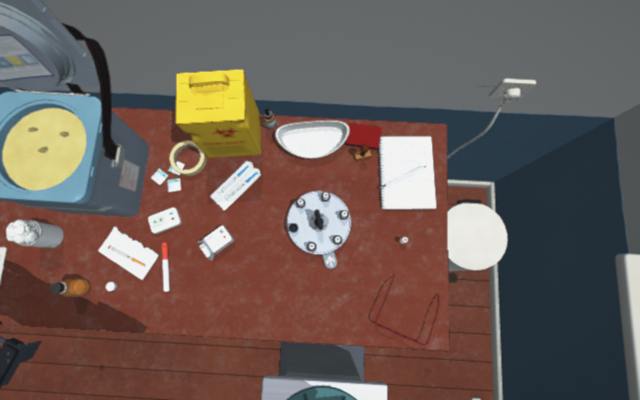

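View pics/wrist0.png

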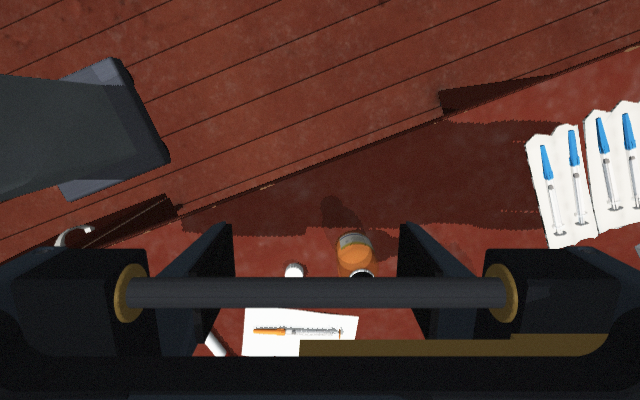

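The empty cup is at about (292,227) in the top view and (281,209) in the scene view. The waiting vial is at (403,240) top and (338,303) scene, and the tongue is at (331,260) top. I'll zoom in.

```bash
cat > h.py <<'E'
import numpy as np, cv2
from scipy.spatial.transform import Rotation as R
from station import manip
def cam(n,s=None):
    c=manip.calibration(n)
    K=np.array([[c['fx'],0,c['cx']],[0,c['fy'],c['cy']],[0,0,1]])
    if n=='wrist':
        T=np.eye(4);T[:3,:3]=R.from_quat(s['tcp_rot']).as_matrix();T[:3,3]=s['ee_pos'];T=T@c['mount'];return K,T[:3,:3],T[:3,3]
    return K,R.from_quat(c['rotation']).as_matrix(),np.array(c['origin'])
def ray(C,p):
    K,Rm,o=C;return o,Rm@np.linalg.inv(K)@np.array([p[0],p[1],1.])
def plane(C,p,z):
    o,d=ray(C,p);return o+d*(z-o[2])/d[2]
def tri(C1,p1,C2,p2):
    o1,d1=ray(C1,p1);o2,d2=ray(C2,p2)
    t=np.linalg.lstsq(np.c_[d1,-d2],o2-o1,rcond=None)[0]
    a=o1+d1*t[0];b=o2+d2*t[1];return (a+b)/2,np.linalg.norm(a-b)
def proj(C,X):
    K,Rm,o=C;x=K@(Rm.T@(np.array(X)-o));return x[:2]/x[2]
E
python3 - <<'E'
from h import *
a=cv2.imread('pics/top0.png');b=cv2.imread('pics/scene0.png')
cv2.imwrite('pics/topz.png',cv2.resize(a[180:280,275:425],None,fx=5,fy=5,interpolation=cv2.INTER_CUBIC))
cv2.imwrite('pics/scz.png',cv2.resize(b[180:320,250:360],None,fx=4,fy=4,interpolation=cv2.INTER_CUBIC))
T=cam('top');S=cam('scene')
print('vial',tri(T,(403.5,239.5),S,(338.5,298)))
print('cup',tri(T,(292,227),S,(281,207.5)))
for p in [(403.5,239.5)]: print(plane(T,p,.035))
print(plane(T,(292,227),.038),plane(S,(281,207.5),.038))
E
```

```text
vial (array([ 0.52060778, -0.19179726,  0.03213337]), np.float64(0.003659193451232157))
cup (array([0.5386652 , 0.10772212, 0.02809486]), np.float64(0.004998230026309948))
[ 0.51855516 -0.19054264  0.035     ]
[0.53504376 0.10767728 0.038     ] [0.537329   0.09833721 0.038     ]
```

View pics/topz.png

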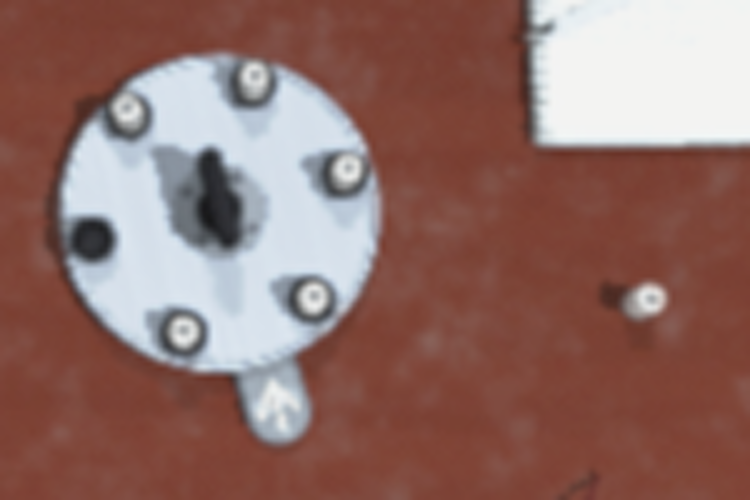

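View pics/scz.png

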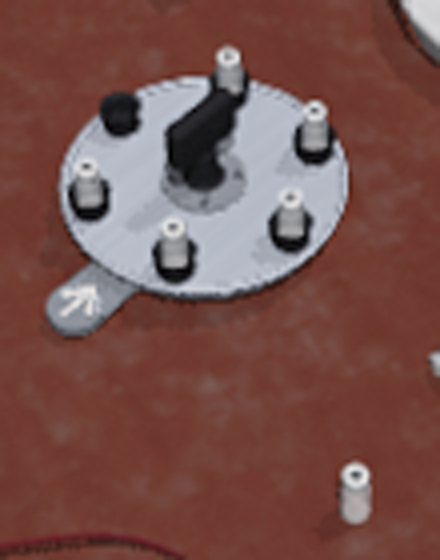

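Run:
```python
from h import *
T=cam('top');S=cam('scene')
t=lambda x,y:((x+.5)/5-.5+275,(y+.5)/5-.5+180)
s=lambda x,y:((x+.5)/4-.5+250,(y+.5)/4-.5+180)
# order: ccw after the empty (from above; top image is unmirrored; x world up in the image)
tp=[t(183,330),t(313,297),t(348,170),t(254,77),t(127,109)]
sp=[s(87,165),s(173,228),s(291,197),s(316,108),s(228,54)]
def circ(P):
    P=np.array(P);A=np.c_[2*P[:,:2],np.ones(len(P))];x=np.linalg.lstsq(A,(P[:,:2]**2).sum(1),rcond=None)[0];return x[:2],np.sqrt(x[2]+x[:2]@x[:2])
for C,pp,e,v,n in((T,tp,t(92,239),t(650,298),'top'),(S,sp,s(121,101),s(355,471),'scene')):
    P=[plane(C,p,.060) for p in pp]
    c,r=circ(P);print(n,'centre',c,'r',r)
    for i,p in enumerate(P):
        d=p[:2]-c;print(np.degrees(np.arctan2(d[1],d[0]))-60*(i+1),np.hypot(*d))
    E=plane(C,e,.038);d=E[:2]-c;print('empty',E,np.degrees(np.arctan2(d[1],d[0])),np.hypot(*d))
    print('vial',plane(C,v,.035))
for a,b in zip(tp+[t(650,298),t(92,239)],sp+[s(355,471),s(121,101)]): print(tri(T,a,S,b))
# disc ellipse in top (top surface z .022)
for C,pts in((T,[t(62,190),t(381,220),t(205,54),t(220,374)]),):
    print(circ([plane(C,p,.022) for p in pts]))
print('tongue', plane(T,t(280,446),.006),plane(T,t(275,372),.006),'S',plane(S,s(52,330),.006),plane(S,s(102,285),.006))
```

```text
top centre [0.55470118 0.03785117] r 0.0696075982040223
107.45417341562901 0.06954409196460504
-252.5704383594551 0.0696134881139814
-252.797306708988 0.06972160224033377
-252.16468368941133 0.06942966942950812
-252.19942353233773 0.06972868396891538
empty [0.5341203  0.10493412 0.038     ] 107.05588307878976 0.07016903964499749
vial [ 0.51951567 -0.19345222  0.035     ]
scene centre [0.55820914 0.03655055] r 0.07044567794113799
107.29743525839874 0.06985637317966698
-252.38026236898799 0.07129131518257745
-252.82387874407073 0.06990069613020229
-251.18386193919355 0.07040527522150694
-251.1910135682195 0.07076434914666771
empty [0.53905012 0.10769452 0.038     ] 105.07215199820816 0.07367857974764738
vial [ 0.5219763  -0.19236896  0.035     ]
(array([0.48845746, 0.05245594, 0.05984594]), np.float64(0.003401951496372972))
(array([ 0.50937261, -0.01400598,  0.05776842]), np.float64(0.00322754864938855))
(array([ 0.57724719, -0.02938746,  0.05932342]), np.float64(0.0037572627779824974))
(array([0.62457016, 0.02253061, 0.06082193]), np.float64(0.004473032905090752))
(array([0.60276029, 0.08899486, 0.0611528 ]), np.float64(0.002980822522220307))
(array([ 0.52023931, -0.19333529,  0.0370531 ]), np.float64(0.001976760676759575))
(array([0.53541079, 0.10402139, 0.04253488]), np.float64(0.0038448509817524653))
(array([0.55530762, 0.03730782]), np.float64(0.08766403722755686))
tongue [ 0.4317096  -0.00163364  0.006     ] [0.47107054 0.00302236 0.006     ] S [ 0.43421514 -0.00575932  0.006     ] [0.47362659 0.00905154 0.006     ]
```

Run:
```python
from h import *
T=cam('top');S=cam('scene')
print('bin base corners', [plane(T,p,0).round(3) for p in((140,215),(0,205),(148,150))], 'scene',[plane(S,p,0).round(3) for p in((197,118),(280,107))])
print('bin front rim', [tri(T,a,S,b) for a,b in[((103,178),(190,42)),]])
print('yellow base',[plane(T,p,0).round(3) for p in((203,157),(261,153))],'S top',[tri(T,(245,72),S,(368,70))])
s=manip.sense();C=cam('wrist',s);M=R.from_quat(s['tcp_rot'])
for v in((0,0,0),(0,0,-.0188),(0,.0455,0),(.016,.0455,0),(0,.0,.03)):print(v,proj(C,s['ee_pos']+M.apply(v)))
```

```text
bin base corners [array([0.55 , 0.538, 0.   ]), array([0.556, 0.936, 0.   ]), array([0.74 , 0.543, 0.   ])] scene [array([0.506, 0.603, 0.   ]), array([0.749, 0.522, 0.   ])]
bin front rim [(array([0.53861522, 0.4733787 , 0.3146781 ]), np.float64(0.07841451480610195))]
yellow base [array([0.728, 0.381, 0.   ]), array([0.749, 0.215, 0.   ])] S top [(array([0.86149013, 0.2232677 , 0.24990142]), np.float64(0.0029046456412784145))]
(0, 0, 0) [314.74505555 251.04499028]
(0, 0, -0.0188) [314.6815241  266.47734795]
(0, 0.0455, 0) [396.02505175 251.01449527]
(0.016, 0.0455, 0) [397.93594998 224.03160486]
(0, 0.0, 0.03) [314.82431607 231.79189858]
```

```bash
cat >> h.py <<'E'
def rows(W):
    """W: list of (x,y,z,phi_deg[,closure]) world TCP targets, jaw dir phi, tool down -> increments from present pose"""
    s=manip.sense();M=R.from_quat(s['tcp_rot'])
    for w in W:
        f=np.radians(w[3]);y=np.array([np.cos(f),np.sin(f),0]);z=np.array([0,0,-1.]);x=np.cross(y,z)
        N=R.from_matrix(np.c_[x,y,z]);r=(M.inv()*N).as_rotvec();t=M.inv().apply(np.array(w[:3])-s['ee_pos'])*1000
        print(' '.join('%.3f'%a for a in r),' '.join('%.1f'%a for a in t),'for',w)
E
python3 - <<'E'
from h import *
rows([(.27,.61,.22,69),(.29,.56,.23,60),(.31,.51,.24,50),(.335,.455,.25,40),(.36,.40,.25,30),(.385,.34,.25,20),(.41,.28,.25,10),(.435,.22,.25,0),(.455,.16,.25,-10),(.475,.10,.25,-20),(.49,.04,.25,-30),(.50,-.02,.25,-40)])
E
```

```text
-0.001 -0.000 0.002 -34.6 -33.5 -6.5 for (0.27, 0.61, 0.22, 69)
-0.001 0.000 0.159 -71.1 -73.1 -16.5 for (0.29, 0.56, 0.23, 60)
-0.001 0.000 0.333 -107.6 -112.7 -26.5 for (0.31, 0.51, 0.24, 50)
-0.001 0.000 0.508 -150.6 -155.1 -36.4 for (0.335, 0.455, 0.25, 40)
-0.001 0.000 0.682 -193.6 -197.6 -36.4 for (0.36, 0.4, 0.25, 30)
-0.001 0.000 0.857 -238.4 -244.7 -36.4 for (0.385, 0.34, 0.25, 20)
-0.001 0.000 1.031 -283.1 -291.9 -36.3 for (0.41, 0.28, 0.25, 10)
-0.001 0.001 1.206 -327.9 -339.0 -36.3 for (0.435, 0.22, 0.25, 0)
-0.001 0.001 1.381 -368.0 -387.9 -36.2 for (0.455, 0.16, 0.25, -10)
-0.001 0.001 1.555 -408.1 -436.8 -36.2 for (0.475, 0.1, 0.25, -20)
-0.001 0.001 1.730 -443.5 -487.5 -36.1 for (0.49, 0.04, 0.25, -30)
-0.001 0.001 1.904 -474.2 -540.0 -36.1 for (0.5, -0.02, 0.25, -40)
```

>>> move_arm(increments="0 0 0 -35 -34 -7 -1; 0 0 0.16 -71 -73 -17 -1; 0 0 0.333 -108 -113 -27 -1; 0 0 0.508 -151 -155 -36 -1; 0 0 0.682 -194 -198 -36 -1; 0 0 0.857 -238 -245 -36 -1; 0 0 1.031 -283 -292 -36 -1; 0 0 1.206 -328 -339 -36 -1; 0 0 1.381 -368 -388 -36 -1; 0 0 1.555 -408 -437 -36 -1; 0 0 1.73 -444 -488 -36 -1; 0 0 1.904 -474 -540 -36 -1")

```text
time_s: 1.65
ee_pos: [0.4992, -0.0159, 0.2501]
tcp_rot: [0.908, 0.42, 0.0, 0.0]
force: [0.7, 0.6, -0.3]
width: 0.091
```

Run:
```python
from h import *
s=manip.sense();print(s['time_s'],s['ee_pos'],s['q'],s['force'])
C=cam('wrist',s);cv2.imwrite('pics/w1.png',manip.snapshot('wrist')[:,:,::-1])
rows([(.505,-.07,.24,-50),(.512,-.125,.20,-60),(.52,-.18,.16,-70),(.5205,-.193,.12,-72.6)])
```

```text
1.65 [ 0.49915733 -0.01589233  0.25005093] [-7.85229807e-02  8.94221521e-03  2.11007046e+00  5.10039499e-05
  1.02215177e+00  6.25252402e-01] [ 0.68235224  0.61684497 -0.29507726]
0.002 0.000 0.158 -33.6 35.8 10.3 for (0.505, -0.07, 0.24, -50)
0.002 0.000 0.332 -70.5 77.1 50.3 for (0.512, -0.125, 0.2, -60)
0.002 0.000 0.507 -106.7 119.1 90.4 for (0.52, -0.18, 0.16, -70)
0.002 0.000 0.552 -116.2 128.0 130.5 for (0.5205, -0.193, 0.12, -72.6)
```

View pics/w1.png

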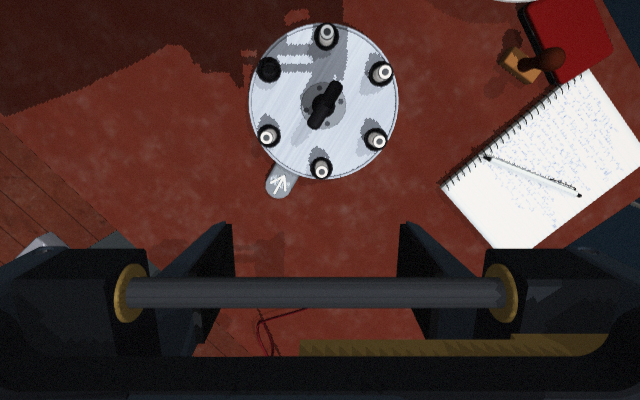

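The wrist view shows the whole rack: empty cup at (269,68), tongue arrow at (280,182). I'll zoom in to measure.

Run:
```python
from h import *
a=cv2.imread('pics/w1.png')
cv2.imwrite('pics/w1z.png',cv2.resize(a[10:210,240:410],None,fx=3,fy=3,interpolation=cv2.INTER_CUBIC))
```

```text
(no output)
```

View pics/w1z.png

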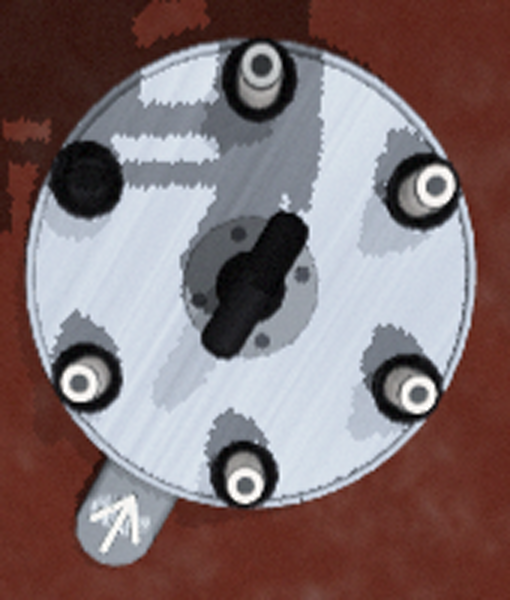

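>>> move_arm(increments="0 0 0.158 -34 36 10 -1; 0 0 0.332 -71 77 50 -1; 0 0 0.507 -107 119 80 -1; 0 0 0.552 -116 128 120 -1; 0 0 0.552 -116 128 120 -1; 0 0 0.552 -116 128 120 -1; 0 0 0.552 -116 128 120 -1")

```text
time_s: 2.58
ee_pos: [0.5233, -0.1844, 0.1317]
tcp_rot: [0.987, 0.161, 0.001, 0.001]
force: [0.7, 0.1, 0.5]
width: 0.0914
```

Run:
```python
from h import *
s=manip.sense();print(s['time_s'],s['ee_pos'],s['tcp_rot'],s['joint_velocities'])
cv2.imwrite('pics/w2.png',manip.snapshot('wrist')[:,:,::-1])
np.savez('w2.npz',p=s['ee_pos'],r=s['tcp_rot'])
```

```text
2.575 [ 0.52330225 -0.18435877  0.13167698] [9.87025229e-01 1.60560871e-01 1.02372620e-03 5.96339879e-04] [-0.00056703  0.00086697  0.00151953 -0.00166604 -0.00409945  0.00325473]
```

View pics/w2.png

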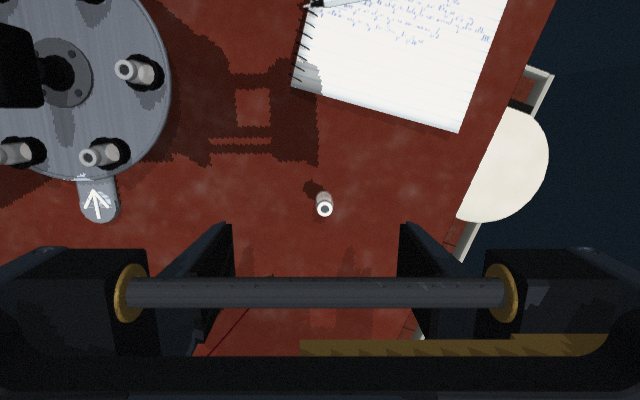

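```bash
python3 - <<'E'
from h import *
d=np.load('w2.npz');C2=cam('wrist',dict(ee_pos=d['p'],tcp_rot=d['r']))
print('vial',plane(C2,(324.7,208.5),.035), 'base',plane(C2,(321.5,194),.0))
q=np.array([.908,.42,0,0]);q/=np.linalg.norm(q)
C=cam('wrist',dict(ee_pos=np.array([ 0.49915733,-0.01589233,0.25005093]),tcp_rot=q))
w=lambda x,y:((x+.5)/3-.5+240,(y+.5)/3-.5+10)
pp=[w(82,382),w(244,486),w(418,394),w(436,186),w(262,66)]
P=[plane(C,p,.060) for p in pp]
def circ(P):
    P=np.array(P);A=np.c_[2*P[:,:2],np.ones(len(P))];x=np.linalg.lstsq(A,(P[:,:2]**2).sum(1),rcond=None)[0];return x[:2],np.sqrt(x[2]+x[:2]@x[:2])
c,r=circ(P);print(c,r)
for i,p in enumerate(P):
    v=p[:2]-c;print((np.degrees(np.arctan2(v[1],v[0]))-60*(i+1))%360,np.hypot(*v))
E=plane(C,w(87,179),.038);v=E[:2]-c;print('empty',E,np.degrees(np.arctan2(v[1],v[0])),np.hypot(*v))
A=[plane(C,w(*p),.005)[:2] for p in((105,550),(131,496),(112,563))]
for a in A: v=a-c;print('front ang',np.degrees(np.arctan2(v[1],v[0]))%360,np.hypot(*v))
v=A[0]-A[1];print('arrow dir',np.degrees(np.arctan2(v[1],v[0]))%360)
print(circ([plane(C,w(*p),.022) for p in((28,275),(475,270),(245,40),(255,508))]))
# tongue from wrist 2
for a in [plane(C2,p,.005)[:2] for p in((100,218),(96,186))]: v=a-c;print('w2',np.degrees(np.arctan2(v[1],v[0]))%360)
E
python3 - <<'E'
import cv2
a=cv2.imread('pics/w2.png')
cv2.imwrite('pics/w2z.png',cv2.resize(a[170:230,60:360],None,fx=2.6,fy=2.6,interpolation=cv2.INTER_CUBIC))
E
```

```text
vial [ 0.52030913 -0.1928377   0.035     ] base [ 0.52311302 -0.18972731  0.        ]
[0.55639844 0.03833336] 0.06974473855622172
107.62153541902455 0.06937207119129257
106.9749666544123 0.07025893881194888
107.64265934174088 0.0694458123029405
107.85130198733077 0.06968017022976461
107.96400004781412 0.06996279773824629
empty [0.53509493 0.10558315 0.038     ] 107.57725001986935 0.07054341225300041
front ang 199.85035327514098 0.12496574955962599
front ang 198.98770699011806 0.098599111811623
front ang 202.2271095172376 0.12869976961455143
arrow dir 203.0713680471255
(array([0.55616968, 0.03826369]), np.float64(0.08605699628817008))
w2 196.96909567748622
w2 197.51908364822458
```

View pics/w2z.png

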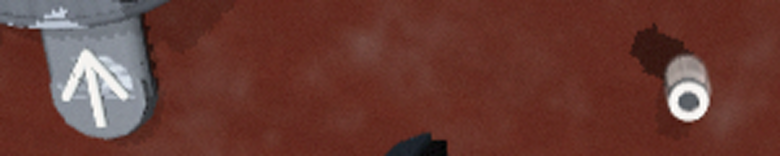

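Run:
```python
from h import *
rows([(.5205,-.193,.09,-72.5),(.5205,-.193,.05,-72.5),(.5205,-.193,.018,-72.5)])
```

```text
0.001 -0.002 0.017 -5.4 7.2 41.5 for (0.5205, -0.193, 0.09, -72.5)
0.001 -0.002 0.017 -5.4 7.2 81.5 for (0.5205, -0.193, 0.05, -72.5)
0.001 -0.002 0.017 -5.5 7.1 113.5 for (0.5205, -0.193, 0.018, -72.5)
```

>>> move_arm(increments="0.001 -0.002 0.017 -5.4 7.1 0 -0.3; 0.001 -0.002 0.017 -5.4 7.1 40 -0.3; 0.001 -0.002 0.017 -5.4 7.1 80 -0.3; 0.001 -0.002 0.017 -5.4 7.1 100 -0.3; 0.001 -0.002 0.017 -5.4 7.1 113 -0.3; 0.001 -0.002 0.017 -5.4 7.1 113 -0.3; 0.001 -0.002 0.017 -5.4 7.1 113 -0.3")

```text
time_s: 3.5
ee_pos: [0.5202, -0.1937, 0.0179]
tcp_rot: [0.988, 0.151, -0.0, 0.0]
force: [0.1, 0.4, 0.2]
width: 0.0591
```

Run:
```python
from h import *
s=manip.sense();print(s['time_s'],s['ee_pos'],s['tcp_rot'],s['force'],s['width'])
cv2.imwrite('pics/w3.png',manip.snapshot('wrist')[:,:,::-1])
C=cam('wrist',s);print(proj(C,(.5205,-.193,.035)))
```

```text
3.5 [ 0.52018759 -0.19365742  0.01791232] [ 9.88489152e-01  1.51290956e-01 -4.91514967e-04  2.32265455e-05] [0.14205237 0.43606585 0.16567488] 0.059055588369732064
[315.97934907 262.1121668 ]
```

View pics/w3.png

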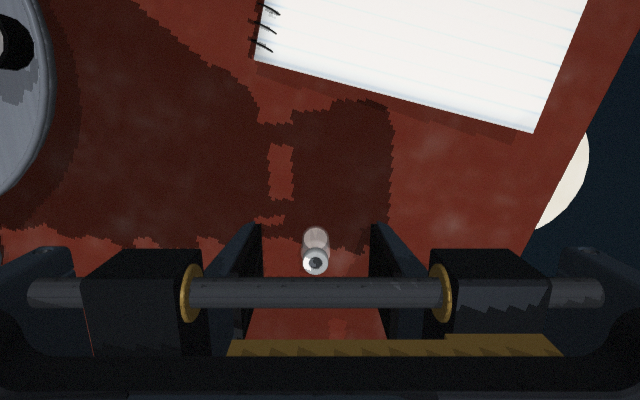

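The stopper is at (315,262), midway between the jaws and where I predicted it. Closing now.

>>> move_arm(increments="0 0 0 0 0 0 0.4; 0 0 0 0 0 0 0.6; 0 0 0 0 0 0 0.8; 0 0 0 0 0 0 1; 0 0 0 0 0 0 1; 0 0 0 0 0 0 1")

```text
time_s: 4.3
ee_pos: [0.5195, -0.1934, 0.0169]
tcp_rot: [0.988, 0.151, -0.001, -0.0]
force: [0.4, -0.1, -0.4]
width: 0.015
```

Run:
```python
from h import *
s=manip.sense();print(s['time_s'],s['ee_pos'],s['tcp_rot'],s['force'],s['width'])
cv2.imwrite('pics/w4.png',manip.snapshot('wrist')[:,:,::-1])
```

```text
4.3 [ 0.51946495 -0.19336414  0.0168759 ] [ 9.88491485e-01  1.51271849e-01 -1.12781140e-03 -3.73340023e-04] [ 0.41574576 -0.11510032 -0.43905745] 0.01504793239438629
```

View pics/w4.png

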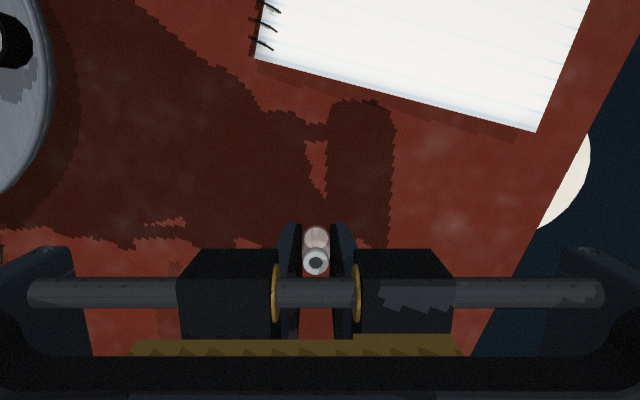

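Run:
```python
from h import *
s=manip.sense();C=cam('wrist',s)
p=plane(C,(315.5,261.3),.035);print(p,R.from_quat(s['tcp_rot']).inv().apply(p-s['ee_pos']))
rows([(.5205,-.193,.06,-72.4),(.5205,-.17,.11,-72.4),(.523,-.11,.13,-72.4),(.535,.105,.13,-72.4)])
```

```text
[ 0.5206601  -0.19218672  0.035     ] [ 0.00141881 -0.00078048 -0.01809289]
-0.001 0.002 -0.003 1.0 -0.1 -43.1 for (0.5205, -0.193, 0.06, -72.4)
-0.001 0.002 -0.003 7.7 -22.1 -93.1 for (0.5205, -0.17, 0.11, -72.4)
-0.001 0.002 -0.003 28.0 -78.6 -113.1 for (0.523, -0.11, 0.13, -72.4)
-0.001 0.002 -0.003 103.8 -280.2 -113.0 for (0.535, 0.105, 0.13, -72.4)
```

>>> move_arm(increments="0 0 0 0 0 -15 1; -0.001 0.002 0 1 0 -45 1; -0.001 0.002 0 8 -22 -93 1; -0.001 0.002 0 23 -60 -113 1; -0.001 0.002 0 40 -105 -113 1; -0.001 0.002 0 57 -150 -113 1; -0.001 0.002 0 74 -195 -113 1; -0.001 0.002 0 90 -240 -113 1; -0.001 0.002 0 100 -270 -113 1; -0.001 0.002 0 104 -280 -113 1; -0.001 0.002 0 104 -280 -113 1; -0.001 0.002 0 104 -280 -113 1")

```text
time_s: 5.85
ee_pos: [0.5353, 0.104, 0.1302]
tcp_rot: [0.989, 0.151, -0.0, 0.0]
force: [0.2, -0.9, -0.3]
width: 0.0148
```

Run:
```python
from h import *
s=manip.sense();print(s['time_s'],s['ee_pos'],s['tcp_rot'],s['force'],s['width'])
np.savez('w5.npz',p=s['ee_pos'],r=s['tcp_rot'])
cv2.imwrite('pics/w5.png',manip.snapshot('wrist')[:,:,::-1])
cv2.imwrite('pics/t5.png',manip.snapshot('scene')[:,:,::-1])
C=cam('wrist',s);print('cup proj',proj(C,(.5351,.1047,.038)))
```

```text
5.85 [0.5352566  0.10397775 0.13018891] [ 9.88547430e-01  1.50910489e-01 -1.37258722e-05  4.65575162e-05] [ 0.18107051 -0.89162302 -0.3406796 ] 0.014786109871380116
cup proj [315.56873642 203.37695623]
```

View pics/w5.png

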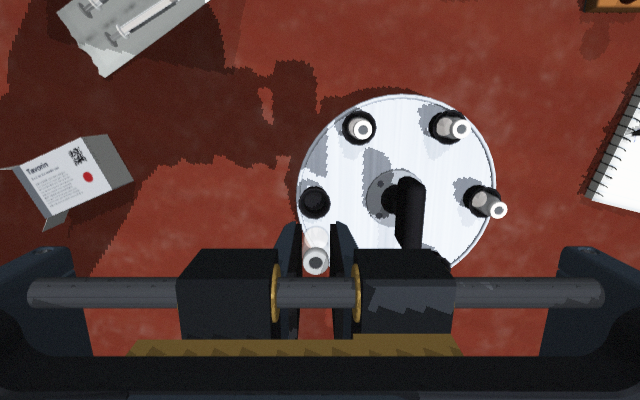

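View pics/t5.png

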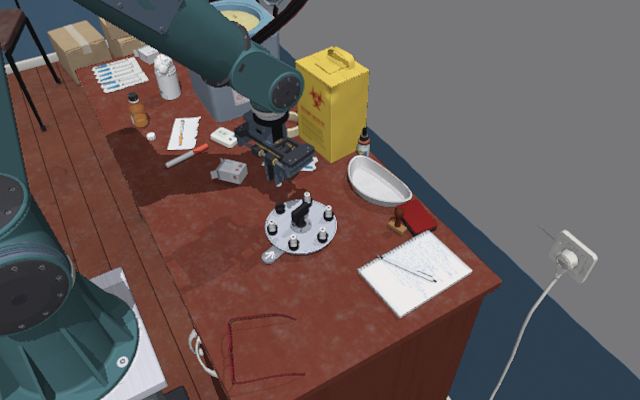

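Run:
```python
import cv2
a=cv2.imread('pics/w5.png')
cv2.imwrite('pics/w5z.png',cv2.resize(a[180:280,270:370],None,fx=6,fy=6,interpolation=cv2.INTER_CUBIC)*1)
import numpy as np
b=cv2.imread('pics/w5z.png');cv2.imwrite('pics/w5zb.png',cv2.convertScaleAbs(b,alpha=1.6,beta=20))
```

```text
(no output)
```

View pics/w5zb.png

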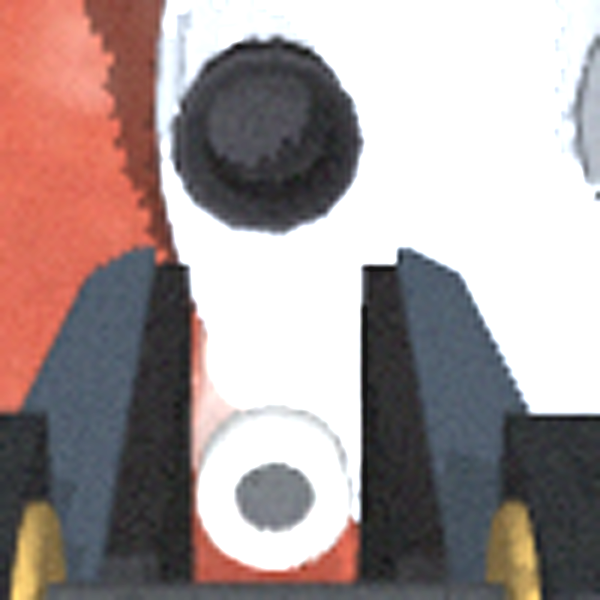

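Run:
```python
from h import *
d=np.load('w5.npz');M=R.from_quat(d['r']);C=cam('wrist',dict(ee_pos=d['p'],tcp_rot=d['r']))
cup=plane(C,(314.25,202.6),.038);st=plane(C,(315.25,261.4),d['p'][2]+.018)
print(cup,st,'tool',M.inv().apply(cup-d['p'])*1e3,M.inv().apply(st-d['p'])*1e3, 'diff', M.inv().apply(cup-st)*1e3)
```

```text
[0.53541227 0.10593703 0.038     ] [0.5362455  0.10523709 0.14818891] tool [ 0.73695842 -1.83169059 92.18871982] [  1.31885672  -0.90534135 -18.00013399] diff [ -0.5818983   -0.92634924 110.18885382]
```

>>> move_arm(increments="0 0 0 -0.6 -0.9 10 1; 0 0 0 -0.6 -0.9 35 1; 0 0 0 -0.6 -0.9 55 1; 0 0 0 -0.6 -0.9 65 1; 0 0 0 -0.6 -0.9 70 1; 0 0 0 -0.6 -0.9 70 1; 0 0 0 -0.6 -0.9 70 1")

```text
time_s: 6.82
ee_pos: [0.5348, 0.1056, 0.0606]
tcp_rot: [0.988, 0.151, 0.0, -0.0]
force: [-0.2, 0.2, -0.7]
width: 0.0151
```

Run:
```python
from h import *
s=manip.sense();print(s['time_s'],s['ee_pos'],s['tcp_rot'],s['force'],s['width'])
im=manip.snapshot('wrist')[:,:,::-1]
cv2.imwrite('pics/w6.png',cv2.convertScaleAbs(cv2.resize(im[160:290,240:400],None,fx=5,fy=4.6,interpolation=cv2.INTER_CUBIC),alpha=1.4,beta=15))
im=manip.snapshot('scene')[:,:,::-1]
cv2.imwrite('pics/s6.png',cv2.resize(im[130:280,220:360],None,fx=4,fy=4,interpolation=cv2.INTER_CUBIC))
```

```text
6.825 [0.53481687 0.10561969 0.0605647 ] [ 9.88488831e-01  1.51293213e-01  4.41900694e-04 -7.63646718e-06] [-0.17795806  0.2332788  -0.67366259] 0.015144213621093963
```

View pics/w6.png

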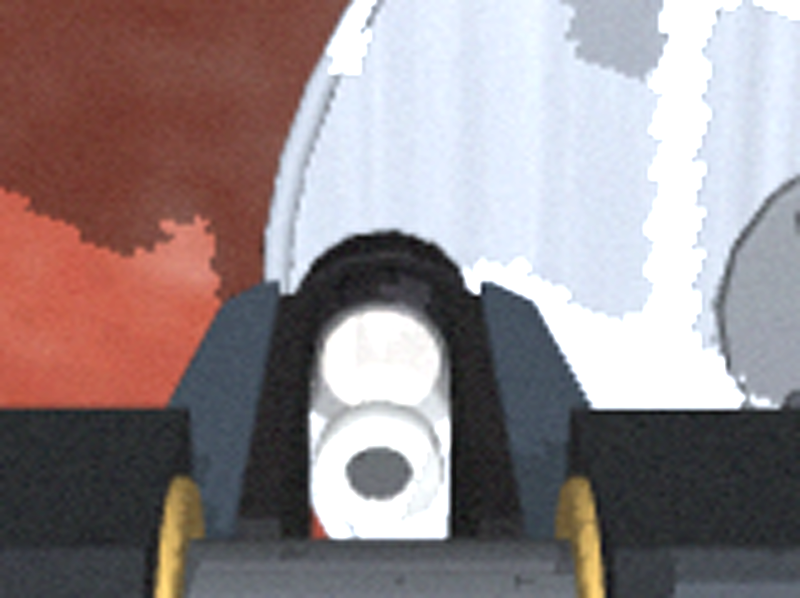

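View pics/s6.png

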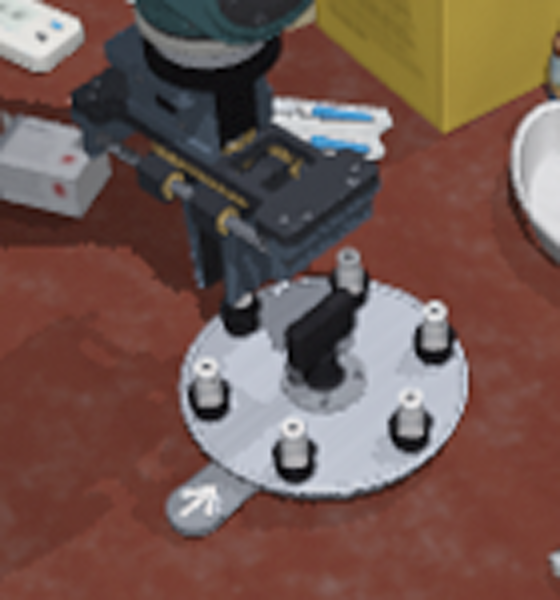

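The vial bottom is centred over the cup mouth. Lowering it in.

>>> move_arm(increments="0 0 0 0 0 4 1; 0 0 0 0 0 8 1; 0 0 0 0 0 12 1; 0 0 0 0 0 15 1; 0 0 0 0 0 17 1; 0 0 0 0 0 17 1; 0 0 0 0 0 17 1")

```text
time_s: 7.8
ee_pos: [0.5345, 0.1056, 0.0431]
tcp_rot: [0.988, 0.151, 0.0, 0.0]
force: [0.0, 0.1, -1.1]
width: 0.0149
```

Run:
```python
from h import *
s=manip.sense();print(s['time_s'],s['ee_pos'],s['tcp_rot'],s['force'],s['wrist_torque'],s['width'])
im=manip.snapshot('wrist')[:,:,::-1]
cv2.imwrite('pics/w7.png',cv2.convertScaleAbs(cv2.resize(im[160:290,240:400],None,fx=5,fy=4.6,interpolation=cv2.INTER_CUBIC),alpha=1.4,beta=15))
im=manip.snapshot('scene')[:,:,::-1]
cv2.imwrite('pics/s7.png',cv2.resize(im[130:280,220:360],None,fx=4,fy=4,interpolation=cv2.INTER_CUBIC))
```

```text
7.8 [0.5344852  0.10555551 0.0430801 ] [9.88487475e-01 1.51302699e-01 6.63457566e-05 1.47871015e-05] [ 0.03001594  0.0922394  -1.07316852] [-0.09289264  0.16824451 -0.00636599] 0.01492030028987466
```

View pics/w7.png

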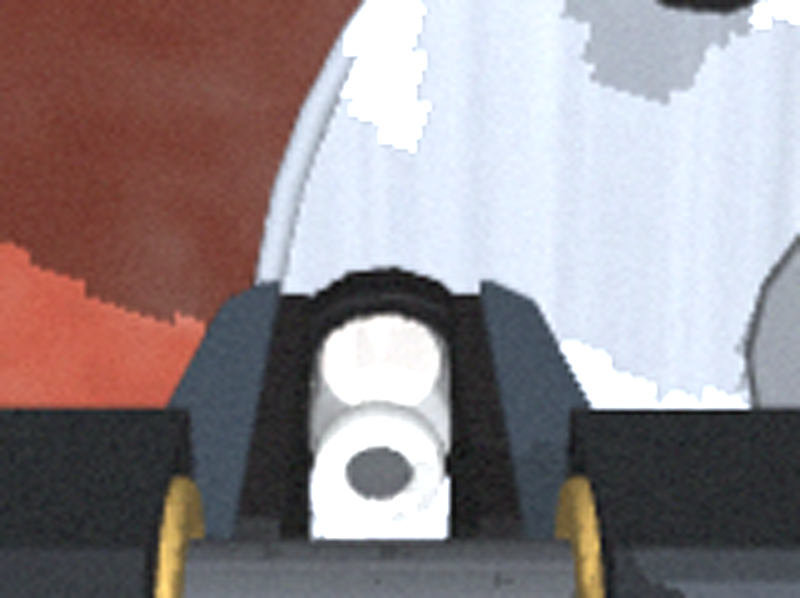

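View pics/s7.png

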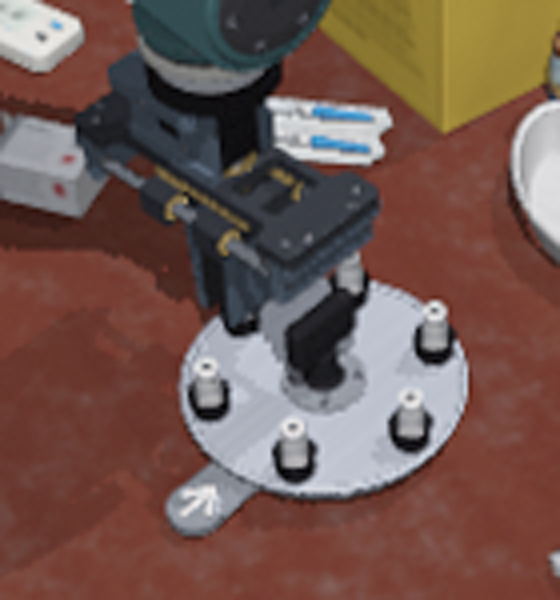

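>>> move_arm(increments="0 0 0 0 0 0.8 1; 0 0 0 0 0 0.8 1; 0 0 0 0 0 0.8 0.62; 0 0 0 0 0 0.8 0.55; 0 0 0 0 0 0.8 0.4; 0 0 0 0 0 0.8 0.2; 0 0 0 0 0 0.8 0.2; 0 0 0 0 0 0.8 0.2")

```text
time_s: 8.9
ee_pos: [0.5344, 0.1056, 0.0422]
tcp_rot: [0.988, 0.151, 0.0, 0.0]
force: [0.2, -0.6, 0.1]
width: 0.0363
```

Run:
```python
from h import *
s=manip.sense();print(s['time_s'],s['ee_pos'],s['tcp_rot'],s['force'],s['width'])
im=manip.snapshot('wrist')[:,:,::-1]
cv2.imwrite('pics/w8.png',cv2.convertScaleAbs(cv2.resize(im[160:290,240:400],None,fx=5,fy=4.6,interpolation=cv2.INTER_CUBIC),alpha=1.4,beta=15))
```

```text
8.9 [0.53441874 0.10556785 0.04219994] [9.88487725e-01 1.51301080e-01 5.34997458e-06 6.70439490e-07] [ 0.18401294 -0.64640079  0.06899547] 0.036279142608668685
```

View pics/w8.png

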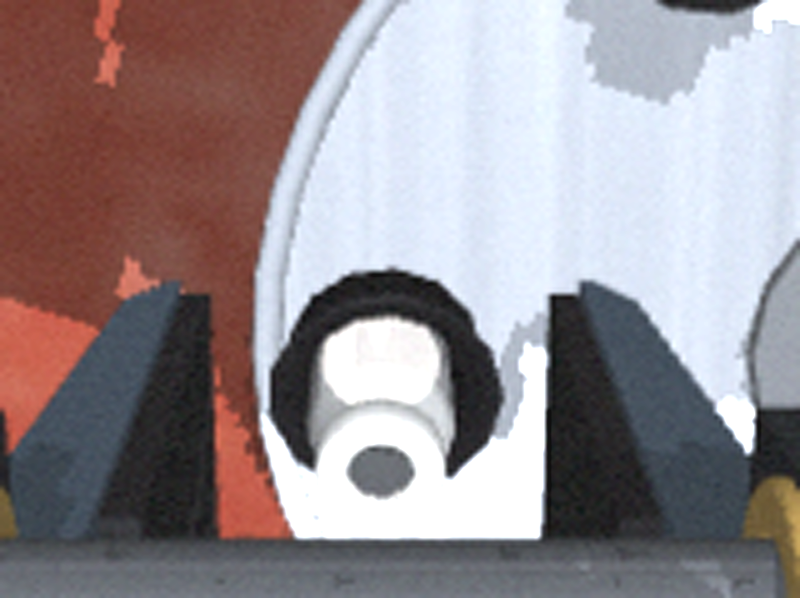

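The vial stands in the cup, free of both fingers. Now I'll lift straight up and move over the handle.

Run:
```python
from h import *
rows([(.5344,.1056,.15,-72.5),(.5563,.038,.15,-72.5)])
```

```text
0.000 -0.000 -0.002 -0.0 -0.0 -107.8 for (0.5344, 0.1056, 0.15, -72.5)
0.000 -0.000 -0.002 0.7 71.0 -107.8 for (0.5563, 0.038, 0.15, -72.5)
```

>>> move_arm(increments="0 0 0 0 0 -8 0.2; 0 0 0 0 0 -30 0.2; 0 0 0 0 0 -80 0.2; 0 0 0 0 0 -108 0.2; 0 0 0 0.7 35 -108 0.2; 0 0 0 0.7 71 -108 0.2; 0 0 0 0.7 71 -108 0.2; 0 0 0 0.7 71 -108 0.2; 0 0 0 0.7 71 -108 0.2")

```text
time_s: 10.07
ee_pos: [0.5561, 0.0387, 0.1503]
tcp_rot: [0.988, 0.152, -0.0, -0.0]
force: [-0.6, 0.4, -0.2]
width: 0.0361
```

Run:
```python
from h import *
s=manip.sense();print(s['time_s'],s['ee_pos'],s['tcp_rot'],s['force'],s['width'])
np.savez('w9.npz',p=s['ee_pos'],r=s['tcp_rot'])
im=manip.snapshot('wrist')[:,:,::-1]
cv2.imwrite('pics/w9.png',im)
cv2.imwrite('pics/w9z.png',cv2.convertScaleAbs(cv2.resize(im[80:290,210:430],None,fx=3.6,fy=2.8,interpolation=cv2.INTER_CUBIC),alpha=1.4,beta=15))
im=manip.snapshot('scene')[:,:,::-1]
cv2.imwrite('pics/s9.png',cv2.resize(im[130:280,220:360],None,fx=4,fy=4,interpolation=cv2.INTER_CUBIC))
C=cam('wrist',s);print('handle top',proj(C,(.5563,.038,.084)))
```

```text
10.075 [0.55605889 0.03868927 0.15027661] [ 9.88426029e-01  1.51703599e-01 -5.69374136e-05 -1.30501329e-05] [-0.58910721  0.43697878 -0.15553883] 0.03609256208985243
handle top [317.53788218 213.00196918]
```

View pics/w9.png

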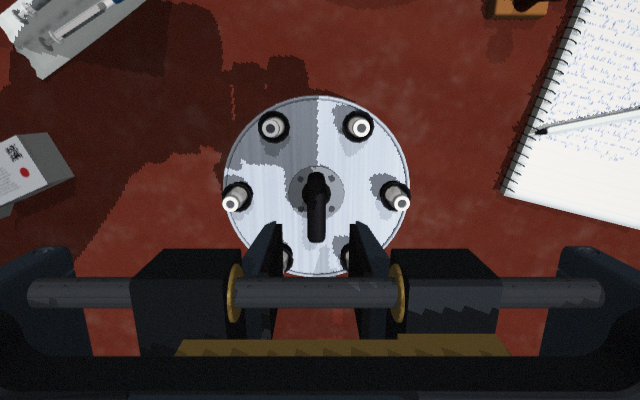

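View pics/s9.png

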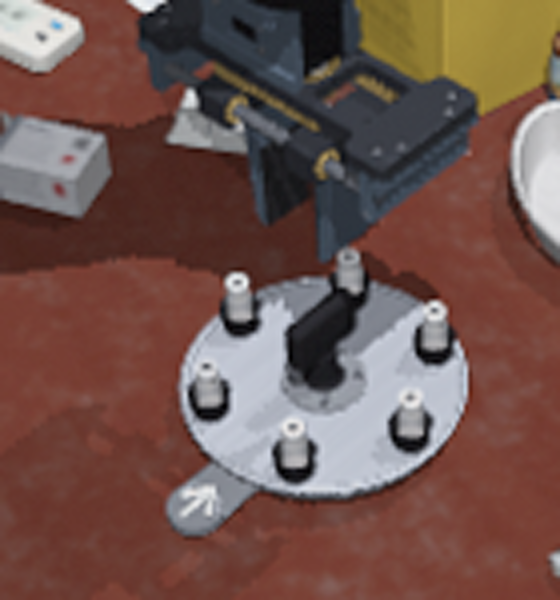

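Run:
```python
from h import *
d=np.load('w9.npz');s=dict(ee_pos=d['p'],tcp_rot=d['r']);C=cam('wrist',s);M=R.from_quat(d['r'])
P=[plane(C,p,.060) for p in((231,203),(402,203),(362.5,128),(271,128))]
a,b=P[:2];print((a+b)/2,np.linalg.norm(a-b),np.degrees(np.arctan2(*(a-b)[1::-1])))
print(np.linalg.norm(P[2]-P[3]),np.degrees(np.arctan2(*(P[3]-P[2])[1::-1])))
print('handle top mid', plane(C,(316,207),.084), 'tool', [M.inv().apply(x-d['p'])*1e3 for x in ((a+b)/2,plane(C,(316,207),.084))])
rows([(.5563,.038,.048,-72.4)])
```

```text
[0.55695251 0.03896332 0.06      ] 0.14005742869754773 107.44269149606065
0.07046491077973771 107.43742508767727
handle top mid [0.56043964 0.04051203 0.084     ] tool [array([9.44480400e-01, 1.04424590e-02, 9.02765068e+01]), array([ 4.73293991, -0.42223931, 66.27611382])]
-0.000 0.000 -0.003 -0.0 0.7 102.2 for (0.5563, 0.038, 0.048, -72.4)
```

>>> move_arm(increments="0 0 0 0.6 0 40 0.2; 0 0 0 0.6 0 70 0.2; 0 0 0 0.6 0 90 0.2; 0 0 0 0.6 0 102 0.2; 0 0 0 0.6 0 102 0.2; 0 0 0 0.6 0 102 0.5; 0 0 0 0.6 0 102 0.6; 0 0 0 0.6 0 102 0.68; 0 0 0 0.6 0 102 0.75; 0 0 0 0.6 0 102 1; 0 0 0 0.6 0 102 1; 0 0 0 0.6 0 102 1")

```text
time_s: 11.68
ee_pos: [0.5573, 0.0386, 0.049]
tcp_rot: [0.989, 0.151, 0.0, -0.0]
force: [-2.3, 5.9, 8.5]
width: 0.0138
```

Run:
```python
from h import *
s=manip.sense();print(s['time_s'],s['ee_pos'],s['tcp_rot'],s['force'],s['wrist_torque'],s['width'])
cv2.imwrite('pics/w10.png',manip.snapshot('wrist')[:,:,::-1])
rows([(.5568,.0385,.048,x) for x in(-72.4,17.9,18.5)])
```

```text
11.675 [0.55728275 0.03864212 0.0489615 ] [ 9.88501849e-01  1.51208009e-01  4.34778491e-04 -2.07659199e-04] [-2.29609845  5.90752234  8.4997792 ] [0.90477364 0.57834366 0.03477631] 0.013829935848934525
-0.000 -0.001 -0.004 -0.5 -0.0 1.0 for (0.5568, 0.0385, 0.048, -72.4)
0.001 -0.001 -1.580 -0.5 -0.0 1.0 for (0.5568, 0.0385, 0.048, 17.9)
0.001 -0.001 -1.590 -0.5 -0.0 1.0 for (0.5568, 0.0385, 0.048, 18.5)
```

View pics/w10.png

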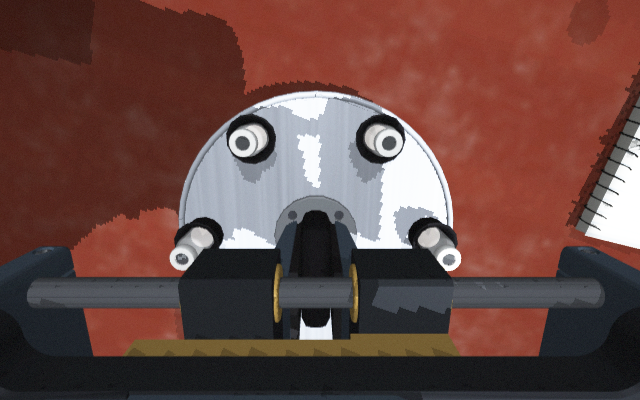

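>>> move_arm(increments="0 0 -0.02 0 0 0 1; 0 0 -0.06 0 0 0 1; 0 0 -0.12 0 0 0 1; 0 0 -0.2 0 0 0 1; 0 0 -0.28 0 0 0 1; 0 0 -0.36 0 0 0 1; 0 0 -0.44 0 0 0 1; 0 0 -0.52 0 0 0 1; 0 0 -0.6 0 0 0 1; 0 0 -0.68 0 0 0 1; 0 0 -0.74 0 0 0 1; 0 0 -0.76 0 0 0 1")

```text
time_s: 13.22
ee_pos: [0.5571, 0.0388, 0.049]
tcp_rot: [0.862, 0.508, 0.0, -0.0]
force: [-2.9, 7.8, 8.4]
width: 0.014
```

Run:
```python
from h import *
s=manip.sense();print(s['time_s'],s['ee_pos'],s['tcp_rot'],s['force'],s['wrist_torque'],s['width'])
cv2.imwrite('pics/w11.png',manip.snapshot('wrist')[:,:,::-1])
im=manip.snapshot('scene')[:,:,::-1]
cv2.imwrite('pics/s11.png',cv2.resize(im[130:280,220:360],None,fx=4,fy=4,interpolation=cv2.INTER_CUBIC))
```

```text
13.225 [0.55714382 0.03880402 0.04897089] [ 8.61621679e-01  5.07550848e-01  4.17088735e-04 -2.09761827e-04] [-2.86603562  7.84762892  8.43366734] [1.42610348 0.72114328 0.04909078] 0.014012201472587391
```

View pics/w11.png

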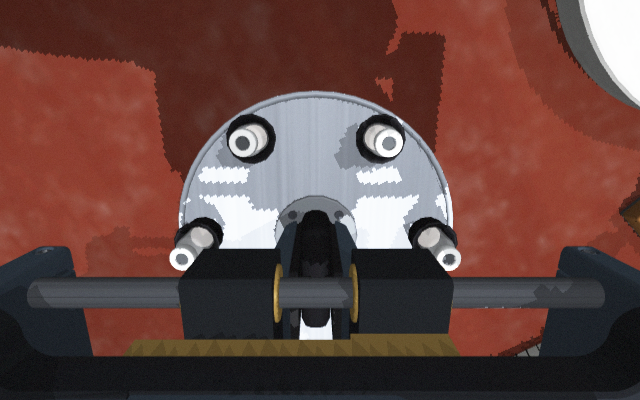

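View pics/s11.png

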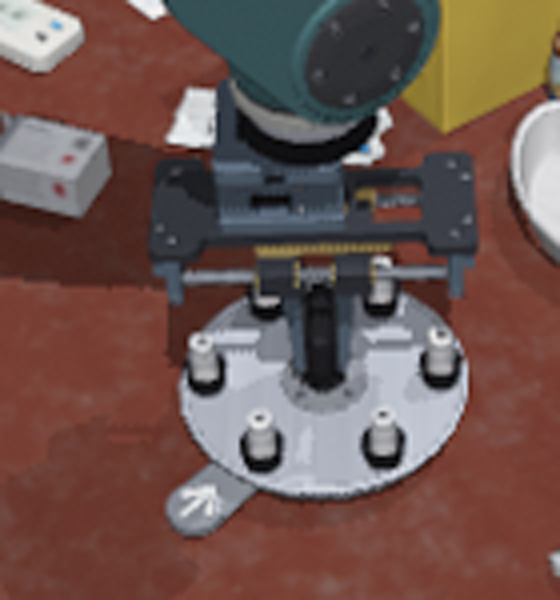

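>>> move_arm(increments="0 0 -0.02 0 0 0 1; 0 0 -0.06 0 0 0 1; 0 0 -0.12 0 0 0 1; 0 0 -0.2 0 0 0 1; 0 0 -0.28 0 0 0 1; 0 0 -0.36 0 0 0 1; 0 0 -0.45 0 0 0 1; 0 0 -0.54 0 0 0 1; 0 0 -0.64 0 0 0 1; 0 0 -0.73 0 0 0 1; 0 0 -0.79 0 0 0 1; 0 0 -0.82 0 0 0 1")

```text
time_s: 14.82
ee_pos: [0.5569, 0.0388, 0.049]
tcp_rot: [0.588, 0.809, 0.0, -0.0]
force: [-5.1, 8.4, 12.1]
width: 0.0136
```

>>> move_arm(increments="0 0 0 0 0 0 1; 0 0 0 0 0 0 1; 0 0 0 0 0 0 1")

```text
time_s: 15.2
ee_pos: [0.5569, 0.0388, 0.049]
tcp_rot: [0.588, 0.809, 0.0, -0.0]
force: [-5.1, 8.5, 12.1]
width: 0.0136
```

Run:
```python
from h import *
s=manip.sense();print(s['time_s'],s['ee_pos'],s['tcp_rot'],s['force'],s['wrist_torque'],s['width'])
np.savez('w12.npz',p=s['ee_pos'],r=s['tcp_rot'])
cv2.imwrite('pics/w12.png',manip.snapshot('wrist')[:,:,::-1])
im=manip.snapshot('scene')[:,:,::-1];cv2.imwrite('pics/s12f.png',im)
cv2.imwrite('pics/s12.png',cv2.resize(im[130:280,220:360],None,fx=4,fy=4,interpolation=cv2.INTER_CUBIC))
im=manip.snapshot('top')[:,:,::-1];cv2.imwrite('pics/t12f.png',im)
cv2.imwrite('pics/t12.png',cv2.resize(im[180:280,275:375],None,fx=6,fy=6,interpolation=cv2.INTER_CUBIC))
```

```text
15.2 [0.5568966  0.0388473  0.04896278] [ 5.88352294e-01  8.08604618e-01  3.01549174e-04 -2.44815108e-04] [-5.14084777  8.46952959 12.08380647] [1.46242614 0.99800378 0.05302195] 0.013609362796613858
```

View pics/w12.png

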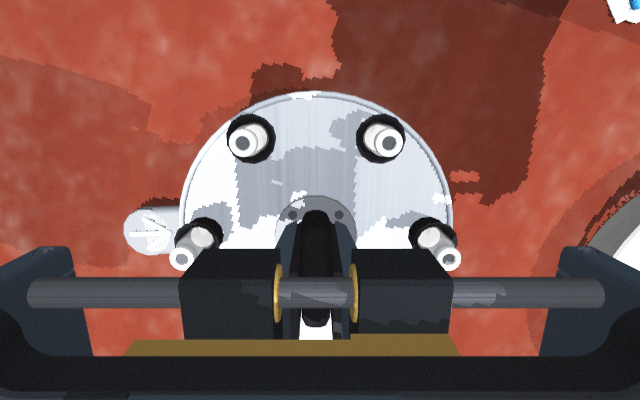

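View pics/s12.png

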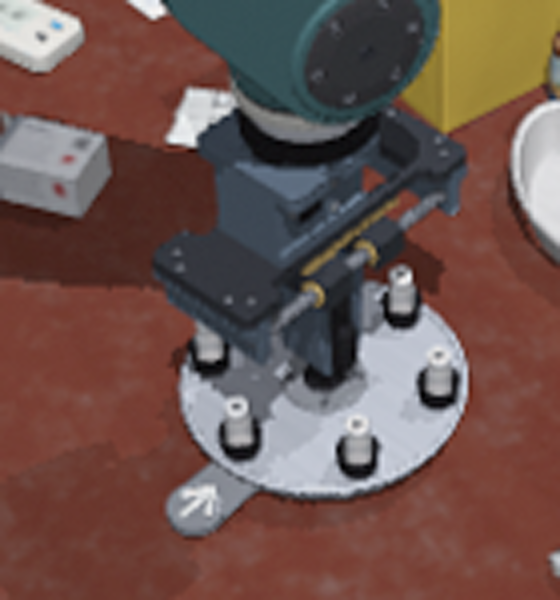

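View pics/t12.png

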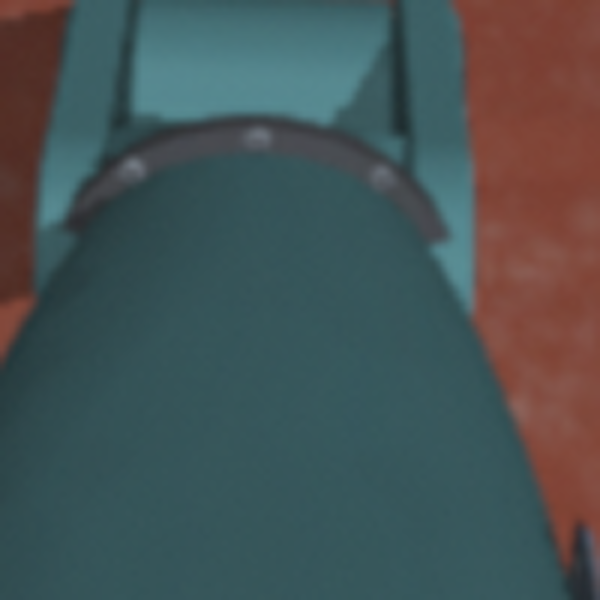

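Run:
```python
from h import *
im=cv2.imread('pics/w12.png')
cv2.imwrite('pics/w12z.png',cv2.resize(im[195:275,115:245],None,fx=6,fy=6,interpolation=cv2.INTER_CUBIC))
b=cv2.imread('pics/top0.png');cv2.imwrite('pics/top0z.png',cv2.resize(b[235:275,300:350],None,fx=12,fy=12,interpolation=cv2.INTER_CUBIC))
b=cv2.imread('pics/s12f.png');cv2.imwrite('pics/s12z.png',cv2.resize(b[205:270,255:315],None,fx=9,fy=9,interpolation=cv2.INTER_CUBIC))
```

```text
(no output)
```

View pics/w12z.png

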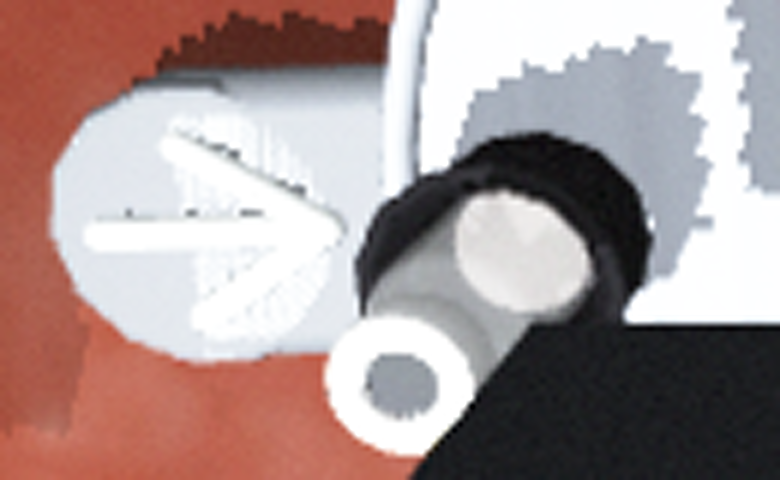

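View pics/top0z.png

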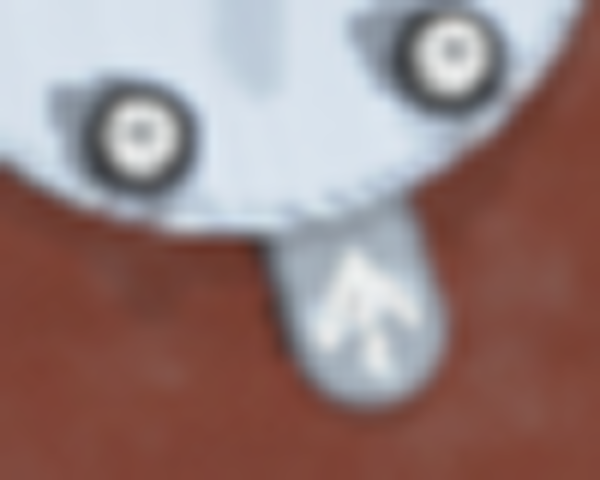

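View pics/s12z.png

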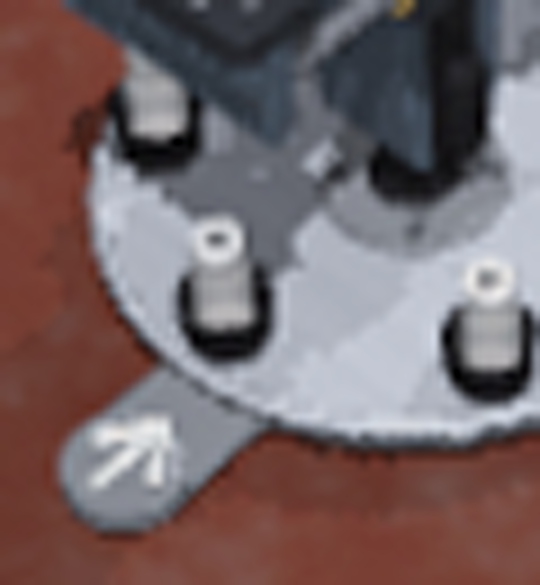

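Run:
```python
from h import *
d=np.load('w12.npz');C=cam('wrist',dict(ee_pos=d['p'],tcp_rot=d['r']))
print('phi',2*np.degrees(np.arctan2(d['r'][1],d['r'][0]))-90)
w=lambda x,y:((x+.5)/6-.5+115,(y+.5)/6-.5+195)
t=lambda x,y:((x+.5)/12-.5+300,(y+.5)/12-.5+235)
s=lambda x,y:((x+.5)/9-.5+255,(y+.5)/9-.5+205)
c=np.array([.5569,.0386]);ang=lambda v:np.degrees(np.arctan2(v[1],v[0]))
# vial pair angle from wrist
a,b,e,f=[plane(C,p,.06)[:2] for p in(w(402,384),(449.5,259),(243,142.5),(388.5,142.5))]
print('vials mid',(a+b)/2,np.linalg.norm(a-b),ang(a-b)%360,ang(e-f)%360); cw=(a+b)/2
for h in(.004,.008,.012):
    A,B=[plane(C,w(*p),h)[:2] for p in((90,236),(340,230))]
    print(h,'wrist shaft dir',ang(A-B)%360,'from centre',ang(A-cw)%360,ang(B-cw)%360, 'length from c',np.linalg.norm(A-cw),np.linalg.norm(B-cw))
    T=cam('top');A,B=[plane(T,t(*p),h)[:2] for p in((378,365),(352,250))];ct=np.array([.5549,.0377])
    print('  top dir',ang(A-B)%360,'from c',ang(A-ct)%360,ang(B-ct)%360)
    S=cam('scene');A,B=[plane(S,s(*p),h)[:2] for p in((98,484),(172,425))];cs=np.array([.5582,.0366])
    print('  scene dir',ang(A-B)%360,'from c',ang(A-cs)%360,ang(B-cs)%360)
    P=plane(S,s(217,240),.06)[:2];print('  scene stopper ang',ang(P-cs)%360)
```

```text
phi 17.919655826654832
vials mid [0.5564521  0.03930366] 0.1412941310740171 197.80018119193144 197.9029539426672
0.004 wrist shaft dir 199.36154604322013 from centre 201.3458281075429 201.91967355432143 length from c 0.12955691822444515 0.10050769362697552
  top dir 195.74043173017887 from c 199.5519718058703 200.62416042319282
  scene dir 196.8925953919296 from c 196.85762130409336 196.84770520684256
  scene stopper ang 197.7559630915618
0.008 wrist shaft dir 199.3615460432201 from centre 200.70967029262624 201.09992360387503 length from c 0.1270928672239568 0.098567456625647
  top dir 195.74043173017887 from c 199.4791514186978 200.52491729976646
  scene dir 196.89259539192955 from c 198.09210194213037 198.4232997650185
  scene stopper ang 197.7559630915618
0.012 wrist shaft dir 199.36154604322013 from centre 200.04844269025577 200.247435896401 length from c 0.1246451022428898 0.09664820401409421
  top dir 195.74043173017887 from c 199.4064168350821 200.42603245017366
  scene dir 196.89259539192975 from c 199.28663956028674 199.93013122299155
  scene stopper ang 197.7559630915618
```

All views agree that the arrow is at about 199.5° and the vial is at 197.9°. I'll make a small correction of 0.028 rad.

>>> move_arm(increments="0 0 -0.01 0 0 0 1; 0 0 -0.02 0 0 0 1; 0 0 -0.028 0 0 0 1; 0 0 -0.028 0 0 0 1; 0 0 -0.028 0 0 0 1; 0 0 -0.028 0 0 0 1; 0 0 -0.028 0 0 0 1; 0 0 -0.028 0 0 0 1")

```text
time_s: 16.35
ee_pos: [0.5569, 0.0389, 0.049]
tcp_rot: [0.577, 0.817, 0.0, -0.0]
force: [-5.5, 8.8, 12.3]
width: 0.014
```

Run:
```python
from h import *
s=manip.sense();print(s['time_s'],s['ee_pos'],s['tcp_rot'],s['force'],s['width'],abs(s['joint_velocities']).max())
print('phi',2*np.degrees(np.arctan2(s['tcp_rot'][1],s['tcp_rot'][0]))-90)
im=manip.snapshot('wrist')[:,:,::-1];cv2.imwrite('pics/w13.png',im)
C=cam('wrist',s);ang=lambda v:np.degrees(np.arctan2(v[1],v[0]))%360
S=cam('scene')
im=manip.snapshot('scene')[:,:,::-1];cv2.imwrite('pics/s13.png',im)
cv2.imwrite('pics/w13z.png',cv2.resize(im[195:270,255:345],None,fx=6,fy=6,interpolation=cv2.INTER_CUBIC))
```

```text
16.35 [0.55690274 0.03885078 0.04898095] [ 5.76986082e-01  8.16753880e-01  3.25746422e-04 -2.33195103e-04] [-5.48750918  8.75571967 12.28678161] 0.013998905852312714 0.0014850728585147199
phi 19.5223180288134
```

View pics/w13.png

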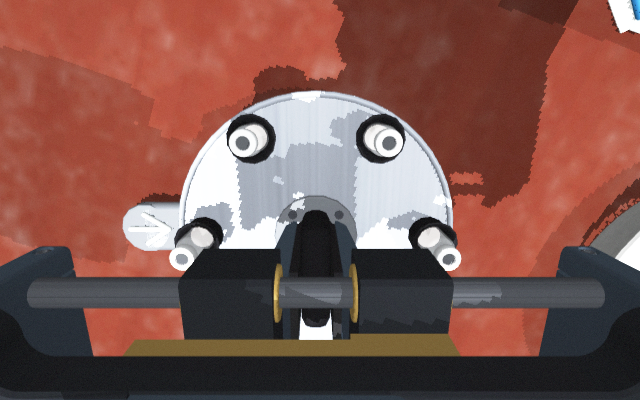

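View pics/s13.png

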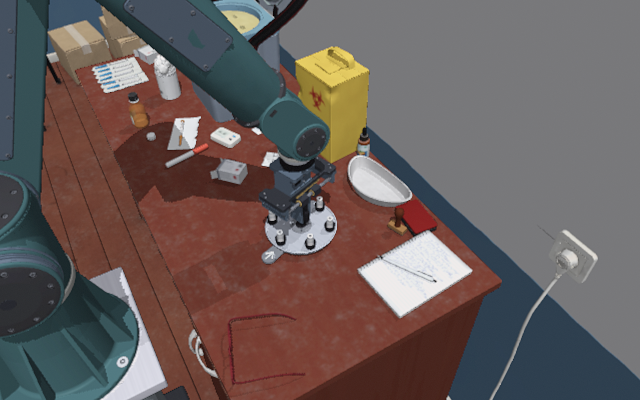

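All six vials stand. The placed one is in line with the arrow, the handle is gripped and nothing is moving. Handing in.

```bash
python3 -c "
from station import manip
print(manip.sign_off())"
```

```text
the job is handed in; nothing more can be done
None
```

I handed in the job at about 16 s. The waiting vial is in the empty cup, that cup is turned round to the arrow, and the gripper is still holding the centre handle. The sign-off gave no verdict.

**Vial:** I lowered it to the cup's floor and let go. The wrist view then showed it upright in the cup, clear of both fingers.

**Turn:** I gripped the handle and turned the rack about 92° counterclockwise.

**Final checks:**
- **Handle grip:** the fingers read 14 mm, the handle's thickness. The arm was still, with joint speeds below 0.002 rad/s. The grip setting gives about 30 N, but I did not measure the press on the handle directly.
- **Side load:** the wrist force read about 16 N in total, well under its limit. It probably comes from a small offset between the gripper and the handle.
- **Vials:** five of the six were seen standing in the last pictures, the placed one among them. The sixth was partly hidden by the gripper, but nothing touched it.
- **Other items:** the carton and the dish look unmoved. The syringe strip is partly hidden in the last views, and nothing went near it.
- **Disagreement on the arrow:** its direction read between 196° and 201°, depending on the camera and the tongue height I assumed. I took 199.5°, where the views agreed best. The vial was at about 199.4° after the last correction, worked out from the wrist angle and not re-measured. The worst reading would put the cup about 4 mm off the mark, inside the 7 mm allowed.

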